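# Brush the offcuts off the luthier's carving board

## Robot

A 6-joint arm with a two-finger parallel gripper is mounted at the origin on the work surface. World frame = base frame: x ahead of the robot, y to its left, z up, the work surface at z = 0. Lengths are in m, angles in degrees, forces in N, time in s.
With the tool pointing down it reaches from about 0.25 to 0.8 m from the base axis. Payload 8.5 kg.
Tool frame: the origin (TCP) lies at the very end of the fingers, on their centre line; the grasp point (between the pads) lies manip.tcp_to_grasp behind it (manip.tcp_to_grasp is the distance from the TCP to the grasp point, in m); z points along the fingers, y is the line along which they close (so a half turn about z gives the same grasp; the last joint's range is limited). The gripper opens to 85 mm and grips with 20 to 120 N. Pads are 22 mm wide; open, the fingers measure 114 mm over their backs; the gripper's body (76 mm by 85 mm) begins 54 mm behind the grasp point. The pads swing forward as they close: fully open they stand 13 mm farther back than shut.
Start: joints at [76.433, 13.648, -0.773, 75.585, 0, 90], TCP at [0.123, 0.51, 0.231] pointing down, gripper open.
Joint ranges: [-152.45, 152.45], [-59.26, 108.67], [-65.41, 83.53], [-104.44, 129.93], [-82.83, 76.93], [-180, 180]. Speed limits (degrees/s): [127.2, 127.2, 159.86, 180, 180, 180].

## Interface

Orientations are given as a 3x3 rotation matrix whose columns are the frame's x, y, z axes.
In Python, from cell import manip, optics gives the robot as it stands. The module is installed in compiled form; this text tells all that it offers. Calls block until the motion is done:
- manip.move_ptp(position, orientation): joint-space move of the TCP to a pose.
- manip.move_linear(position, max_speed=0.15, ori=None): straight line of the TCP; ori=None keeps the orientation; max_speed is the mean speed in m/s.
- manip.goto_joints(angles): joint-space move.
- manip.move_gripper(opening, effort=None): finger opening in m; effort is the grip in N (None keeps the last); returns when the fingers have stopped.
- manip.pause(seconds).
- manip.inverse_kinematics(position, orientation): joint angles nearest the present ones, or None.
- optics.grab_frame(name): name is "scene" or "top" or "wrist"; returns a dict with "frame" (420x560x3 uint8, red, green, blue), "z_map" (420x560 float32, m along the optical axis (not along the pixel's ray), 0 where there is no reading), "intrinsics" (3x3 intrinsics, pixels), "origin" and "orientation" of the camera in the world. Camera axes: x right, y up, looking along -z (the intrinsics and any distortion apply to the point x, -y, -z); pixel columns grow to the right and rows downward; lengths in m; the calibration is good to about 2 mm. A picture is of the moment at which its call begins.
A pose or a line that the arm cannot do raises manip.PlanningError and nothing moves.
- manip.hand_in(): hands the job in; it is judged then, once.
Readings, each from a call of its own:
- manip.current_clock(): time.
- manip.current_qpos(): joint angles.
- manip.current_qvel(): joint speeds.
- manip.current_effort(): joint torques, N m.
- manip.current_tool_pos(): TCP position.
- manip.current_eef_rot(): TCP orientation.
- manip.current_force(): force on the tool from outside, world axes, zero at the start.
- manip.current_ft_torque(): the same for the moment, N m.
- manip.current_finger_gap(): finger opening in m.
- manip.current_finger_force(): force on a finger pad.
Only numpy, scipy, OpenCV 4.12 (cv2) and the standard library are available. Lean on these libraries where they do the work, as an engineer would, in place of code of your own. Each camera call takes 0.05 s, during which the arm holds its last target. There are 200 camera calls.

## Task

Pull the bench brush out of its slanted holder, stand it on its bristles on the bare bench, let go, and take it again by its handle. Then, with the brush and without touching the offcuts with the gripper or the arm, sweep the three wooden offcuts off the raised carving board into the open scrap bin beside it. Finally leave the brush standing on its bristles on the cleared board, and leave the small brass plane on the board where it stands.

Things in the scene. Friction and masses are not known exactly. Their poses are not given: they have to be found in the camera images.
- brush: The whole bench brush, 240 mm long, 220 g. Same origin as brush_head, but this frame's axes are those of brush_head turned 60 degrees about y (at the start its x is level, its z up): use the axes of brush_head.
- brush_head (a point): Bench brush, 240 mm. Origin: on the bristle-end plane under the head's middle; +x from handle to head, z from bristles to wooden back. Head: x -55 to 55, 36 wide (y), z 0 to 70 mm (black bristles to 47, pale wood above). Handle: x -185 to -55, 22 wide, z 48 to 68. Stands freely on its bristles. At first its handle is down in the holder, x rising 60 degrees above level, bristles on the lower side.
- brush_handle (a point): Middle of the brush's handle, at x -120, y 0, z 58 mm in the brush's frame.
- holder: Fixed wooden holder, foot 120 x 62 mm, at the robot's right. Origin: on the bench under the socket's lower end; x is level, the way the brush leans out. Socket: slanted 26 x 23 mm tube round the lower 85 mm of the handle, along the brush's x axis; it ends 130 mm above the bench. The bench before the board is bare from 100 mm ahead of the origin to the sanding block.
- board: Fixed raised carving board 240 x 240 mm, its flat top 95 mm above the bench, with a pale ukulele front set flush in it. Origin: centre of its underside, at bench height; x away from the robot, y to its left (turned by its yaw).
- bin: Fixed open plywood scrap bin, 220 mm (x) by 200 mm (y), 85 mm high, walls 6 mm, close against the board's left or right edge (the other side has a closed wooden case of 220 x 190 mm, 52 mm high). Origin: centre of its underside.
- offcut_bar: A loose chunk of plain wood lying on the board at the start; a bar, 72 x 36 x 30 mm (x, y, z). Origin: centre of its underside; z up.
- offcut_ell: A loose chunk of plain wood lying on the board at the start; an L, 66 x 41 mm in plan, 28 mm high. Origin: centre of its underside; z up.
- offcut_step: A loose chunk of plain wood lying on the board at the start; a stepped block, 64 x 38 mm in plan, 31 mm high at one end and 16 mm at the other. Origin: centre of its underside; z up.
- offcut_bar_mid (a point): Middle of the bar, at half its height.
- offcut_ell_mid (a point): Middle of the L, at half its height.
- offcut_step_mid (a point): Middle of the stepped block, at half its height.
- plane: Small brass hand plane with dark wooden grip, loose, standing along the far edge of the board: 38 mm (x) by 95 mm (y), 44 mm high. Origin: centre of its underside. Must stay.
- sanding_block: Loose cork sanding block lying on the bench on the robot's left in front of the board, 60 x 100 x 35 mm. Origin: centre of its underside. A bystander.
Not all that is in view belongs to the job. What is shaped like the offcut_bar but turquoise is not meant.

How it is judged (in metres and radians):
On the way, in this order (a step that is already met when the one before it is completed fails the run):
1. the brush stands on its bristles on the bench, let go (angle between brush_head's own z axis and vertical below 0.15 rad and height (world z) of brush_head below 0.012 m and linear speed of brush below 0.03 m/s and contact force between the fingers and brush below 0.1 N), for 0.2 s.
2. the brush is lifted off the bench by its handle (height (world z) of brush_head above 0.05 m and distance between the grasp point and brush_handle below 0.06 m), for 0.2 s.
At the end, for the whole second after the job is handed in: All three offcuts lie at rest inside the scrap bin (middle within its walls and below its 85 mm rim), and the brush stands released and at rest on its bristles on top of the board (head's middle over the board, within 0.15 rad of upright) (x of offcut_bar_mid in the frame of bin between -0.11 and 0.11 m and y of offcut_bar_mid in the frame of bin between -0.1 and 0.1 m and z of each of offcut_bar_mid, offcut_ell_mid, offcut_step_mid in the frame of bin below 0.085 m and linear speed of each of offcut_bar, offcut_ell, offcut_step below 0.03 m/s and x of offcut_ell_mid in the frame of bin between -0.11 and 0.11 m and y of offcut_ell_mid in the frame of bin between -0.1 and 0.1 m and x of offcut_step_mid in the frame of bin between -0.11 and 0.11 m and y of offcut_step_mid in the frame of bin between -0.1 and 0.1 m and x of brush_head in the frame of board between -0.13 and 0.13 m and y of brush_head in the frame of board between -0.12 and 0.12 m and z of brush_head in the frame of board between 0.085 and 0.105 m and angle between brush_head's own z axis and vertical below 0.15 rad and linear speed of brush below 0.02 m/s); the robot touches nothing.
It fails at once if the gripper or the arm touches an offcut (contact force between any of the fingers, the arm and offcut_bar above 1 N or contact force between any of the fingers, the arm and offcut_ell above 1 N or contact force between any of the fingers, the arm and offcut_step above 1 N).
It fails at once if the plane is shifted more than 20 mm (distance of plane from where it was at the start of the episode above 0.02 m).
It also fails if it takes over 67 s, if anything falls off the work surface, if the arm or the gripper's body presses on something with over 40 N, if the wrist force passes 120 N, or if a joint passes its speed limit or range.

## Working session

There is one attempt and no reset: what is moved stays moved. The work goes in short steps, each a Python script; the robot and the scene stay as the last script left them, time stands still between calls to the robot, and variables do not carry over. Pictures are saved under pics/ and viewed, at most 10 in all, crops included, and the job is handed in when it is done.

```bash
mkdir -p pics
python3 - <<'E'
from cell import manip, optics
import cv2,numpy as np
for n in ("scene","top"):
    f=optics.grab_frame(n); cv2.imwrite(f"pics/{n}0.png",f["frame"][:,:,::-1]); np.savez(f"{n}0.npz",**f)
    print(n,f["intrinsics"].tolist(),f["origin"],f["orientation"].tolist(),[k for k in f])
print(manip.tcp_to_grasp,manip.current_clock(),manip.current_eef_rot())
E
```

```text
scene [[426.488252357539, 0.0, 279.7946891372068], [0.0, 426.488252357539, 205.55209181114793], [0.0, 0.0, 1.0]] [1.02013298 0.13923088 0.82448618] [[-0.36539028316801625, -0.7543008621611849, 0.5454540771772544], [0.930787019779843, -0.3031169798739118, 0.20434192012770314], [0.011201106005882389, 0.5823661269811387, 0.812849450617538]] ['frame', 'z_map', 'intrinsics', 'origin', 'orientation']
top [[545.6149076290183, 0.0, 269.8583195978093], [0.0, 545.6149076290183, 212.41656108897286], [0.0, 0.0, 1.0]] [ 0.29891537 -0.03008236  1.33293543] [[-0.028021276959982418, 0.9803104256636935, -0.19546426111338114], [-0.9994967595263415, -0.030385604742160916, -0.00910728943185876], [-0.01486727055899768, 0.19511069770651024, 0.9806685372268268]] ['frame', 'z_map', 'intrinsics', 'origin', 'orientation']
0.0187 0.1 [[-9.72098091e-01  2.34574526e-01 -3.03464151e-04]
 [ 2.34574722e-01  9.72097207e-01 -1.31142272e-03]
 [-1.26297094e-05 -1.34601654e-03 -9.99999094e-01]]
```

View pics/scene0.png

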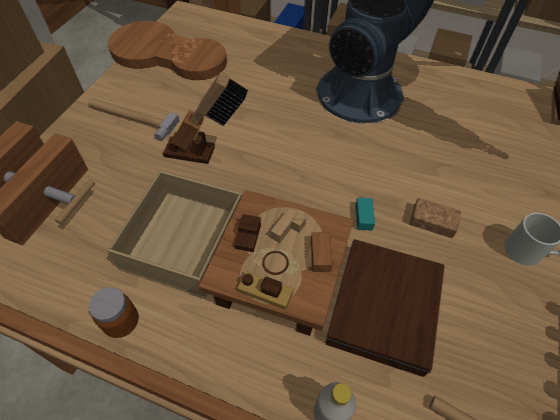

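View pics/top0.png

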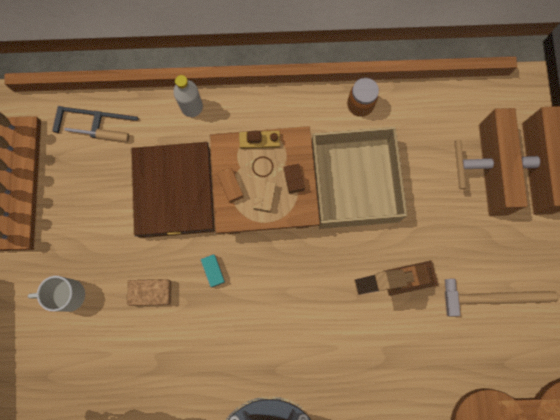

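The scene view shows the bin at (180,230) on the robot's right of the board at (280,255). On the board are the bar at (321,250), the L or step in pale wood at (290,222), a dark piece at (247,232) and the plane at (265,290). The brush is in its holder at (215,100).

Possible lookalikes for the bar are the turquoise block (366,213), the cork block (436,217) and the reddish bar on the board (321,250), which I choose. For the brush they are the hammer (135,115), the wooden bench tool at (75,200) and the black-bristled item (222,100), which I choose.

```bash
cat > h.py <<'E'
import numpy as np, cv2
from cell import manip, optics
def cloud(f):
    K=f["intrinsics"];d=f["z_map"];v,u=np.mgrid[:d.shape[0],:d.shape[1]]
    c=np.stack([(u-K[0,2])/K[0,0]*d,-(v-K[1,2])/K[1,1]*d,-d],-1)
    P=c@np.asarray(f["orientation"]).T+f["origin"]; P[d==0]=np.nan; return P
def rays(f,px,z):
    K=f["intrinsics"];px=np.atleast_2d(px).astype(float)
    r=np.c_[(px[:,0]-K[0,2])/K[0,0],-(px[:,1]-K[1,2])/K[1,1],-np.ones(len(px))]@np.asarray(f["orientation"]).T
    o=np.asarray(f["origin"]); return o+r*((z-o[2])/r[:,2])[:,None]
def rect(P):
    (c,s,a)=cv2.minAreaRect((P[:,:2]*1000).astype(np.float32)); return np.round(c,1),np.round(s,1),round(a,1)
E
python3 - <<'E'
from h import *
for n in("top","scene"):
    f=dict(np.load(n+"0.npz")); P=cloud(f); z=P[...,2]
    ctr={"top":(262,180),"scene":(280,255)}[n]
    m=(abs(z-.095)<.005)&(np.hypot(P[...,0]-P[ctr[1],ctr[0],0],P[...,1]-P[ctr[1],ctr[0],1])<.2)
    lab=cv2.connectedComponentsWithStats(cv2.morphologyEx(m.astype(np.uint8),cv2.MORPH_OPEN,np.ones((3,3))))
    L=lab[1];k=1+np.argmax(lab[2][1:,4]); print(n,"board",rect(P[L==k]),np.median(z[L==k]))
    m=(z>.103)&(z<.16)&(np.hypot(P[...,0]-P[ctr[1],ctr[0],0],P[...,1]-P[ctr[1],ctr[0],1])<.19)
    nn,L,st,ce=cv2.connectedComponentsWithStats(m.astype(np.uint8))
    for i in range(1,nn):
        if st[i,4]>40: print(" obj",ce[i].round(),st[i,4],rect(P[L==i]),"z",np.percentile(z[L==i],[5,50,98]).round(3),f["frame"][L==i].mean(0).round())
f=dict(np.load("top0.npz"));P=cloud(f);z=P[...,2];v,u=np.mgrid[:420,:560]
q=P[(u>305)&(u<415)&(v>120)&(v<235)&(z>.078)&(z<.092)];print("bin",rect(q),len(q))
q=P[(u>340)&(u<445)&(v>250)&(v<305)&(z>.03)];print("brush+holder",rect(q),np.nanmax(q[:,2]))
for n,(a,b,c,d) in{"top":(345,445,255,305),"scene":(160,255,70,170)}.items():
    f=dict(np.load(n+"0.npz"));P=cloud(f)
    fr=f["frame"];cv2.imwrite(f"pics/{n}c.png",cv2.resize(fr[c:d,a:b,::-1],None,fx=6,fy=6,interpolation=cv2.INTER_CUBIC))
    if n=="scene":
        t=P[c:d:6,a:b:6]; 
f=dict(np.load("scene0.npz"));P=cloud(f)
a=cv2.imread("pics/topc.png");b=cv2.imread("pics/scenec.png")
o=f["frame"][190:320,195:345,::-1]; o=cv2.resize(o,None,fx=3,fy=3)
cv2.imwrite("pics/c1.png",cv2.resize(b,(570,600)))
E
```

```text
top board (array([628.4,  -4.6]), array([240.4, 240.2]), 2.9) 0.09413333359103704
 obj [259. 139.] 668 (array([719.8,   2. ]), array([94.2, 40.3]), 89.3) z [0.108 0.113 0.14 ] [125.  95.  51.]
 obj [293. 178.] 461 (array([623.4, -75. ]), array([65.8, 38.3]), 9.4) z [0.106 0.121 0.129] [91. 59. 37.]
 obj [230. 185.] 509 (array([609.5,  72.3]), array([73. , 35.8]), 21.7) z [0.118 0.123 0.128] [145.  97.  58.]
 obj [265. 198.] 390 (array([580.8,  -5.5]), array([41.1, 66.1]), 78.1) z [0.113 0.121 0.126] [168. 136.  95.]
scene board (array([631.5,  -5.7]), array([241.8, 240.4]), 3.0) 0.0957829364682008
 obj [287. 224.] 596 (array([584.3,  -6.4]), array([41.3, 68.6]), 77.4) z [0.106 0.123 0.126] [122.  98.  71.]
 obj [247. 232.] 693 (array([626.1, -75.7]), array([66.3, 38.3]), 9.8) z [0.108 0.115 0.129] [56. 34. 22.]
 obj [321. 251.] 762 (array([613.5,  71.6]), array([73.3, 36. ]), 21.6) z [0.11  0.125 0.128] [105.  71.  45.]
 obj [265. 289.] 1156 (array([723.2,   1.8]), array([39.2, 94.7]), 0.3) z [0.108 0.115 0.141] [93. 72. 40.]
bin (array([ 630.3, -221.2]), array([233.3, 241.3]), 88.3) 1142
brush+holder (array([ 380.6, -288.1]), array([ 41.9, 202.2]), 10.6) 0.2566650589552577
```

View pics/c1.png

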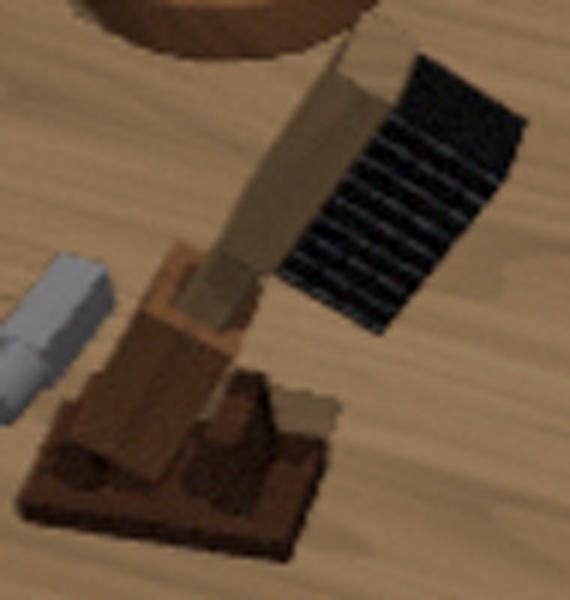

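Crop: the brush has a pale wood back, black bristles on the lower side at (430,200), and its handle in the slanted socket at (210,290). That confirms the choice. Next I fit its frame.

```bash
cat > m.py <<'E'
from h import *
S=[]
for n,(a,b,c,d) in{"top":(345,445,255,305),"scene":(160,255,70,170)}.items():
    f=dict(np.load(n+"0.npz"));P=cloud(f)[c:d,a:b].reshape(-1,3);P=P[P[:,2]>.15]
    # keep near brush
    P=P[np.linalg.norm(P[:,:2]-np.nanmedian(P[:,:2],0),axis=1)<.12]
    r=rect(P);print(n,len(P),r)
    for psi in(r[2],r[2]+90):
        if 60<psi<140:break
    h=np.array([np.cos(np.radians(psi)),np.sin(np.radians(psi)),0]);e3=np.array([0,0,1.]);e2=np.cross(e3,h)
    x=.5*h+.866*e3;z=-.866*h+.5*e3
    B=P@np.c_[x,e2,z]
    hi=B[B[:,0]>np.percentile(B[:,0],99)-.1]
    print(" psi",psi,"x",np.percentile(B[:,0],[1,97,99,99.7]).round(4),"y",np.percentile(hi[:,1],[1,3,97,99]).round(4),"z",np.percentile(hi[:,2],[1,3,50,97,99]).round(4))
    x0=np.percentile(B[:,0],99)-.055;y0=(np.percentile(hi[:,1],2)+np.percentile(hi[:,1],98))/2;z0=np.percentile(hi[:,2],98)-.07
    O=x0*x+y0*e2+z0*z;print(" origin",O.round(4),"handle@-77",(O-.077*x+.058*z).round(4),"sock top z",(O-.1*x+.058*z)[2])
    hn=B[(B[:,0]-x0<-.06)&(B[:,0]-x0>-.095)];print(" handle pts",len(hn),"y",np.percentile(hn[:,1]-y0,[3,97]).round(4) if len(hn) else 0)
f=dict(np.load("top0.npz"));P=cloud(f);z=P[...,2];v,u=np.mgrid[:420,:560]
q=P[(u>316)&(u<405)&(v>125)&(v<230)&(z>.078)&(z<.09)];q=q[q[:,1]<-.14];print("bin rim y>",q[:,1].min(),q[:,0].min(),q[:,0].max())
q=P[(u>195)&(u<230)&(v>250)&(v<290)&(z>.01)];print("turq",rect(q));q=P[(u>120)&(u<180)&(v>270)&(v<310)&(z>.02)];print("cork",rect(q))
E
python3 m.py
```

```text
top 898 (array([ 373.4, -249.6]), array([ 36. , 123.9]), 10.9)
 psi 100.9 x [-0.0526  0.0662  0.0674  0.0684] y [-0.3367 -0.3358 -0.3031 -0.302 ] z [0.328  0.3305 0.3825 0.4009 0.4016]
 origin [ 0.3667 -0.2153  0.1764] handle@-77 [ 0.3835 -0.3024  0.1387] sock top z 0.1187882059013404
 handle pts 17 y [-0.0083  0.01  ]
scene 1462 (array([ 378.4, -249.5]), array([ 37.6, 122.8]), 13.1)
 psi 103.1 x [-0.0476  0.0587  0.0598  0.0607] y [-0.3297 -0.329  -0.2978 -0.2954] z [0.3417 0.344  0.38   0.4115 0.4127]
 origin [ 0.3715 -0.2153  0.1752] handle@-77 [ 0.3916 -0.3018  0.1375] sock top z 0.11760692397820155
 handle pts 7 y [-0.0071  0.0015]
bin rim y> -0.3331011522018303 0.5204905968755428 0.7482571535710103
turq (array([422.6, 125.1]), array([72.4, 36.3]), 20.1)
cork (array([375.5, 277.4]), array([100.3,  59.9]), 90.0)
```

```bash
cat >> h.py <<'E'
PSI=np.radians(101.3)
def bframe(psi,pitch):
    h=np.array([np.cos(psi),np.sin(psi),0]);e3=np.array([0,0,1.]);p=np.radians(pitch)
    return np.c_[np.cos(p)*h+np.sin(p)*e3,np.cross(e3,h),-np.sin(p)*h+np.cos(p)*e3]
def tool(Rb,delta=0,flip=1):
    # tool z=-z_b, leaned by delta deg (body towards head); tool y = flip*y_b
    d=np.radians(delta)
    z=Rb@np.array([-np.sin(d),0,-np.cos(d)]);y=flip*Rb[:,1];return np.c_[np.cross(y,z),y,z]
def tcp(O,Rb,R,xg,zg=.058):
    return O+Rb@np.array([xg,0,zg])+R[:,2]*manip.tcp_to_grasp
O0=np.array([.369,-.2153,.1758])
E
python3 - <<'E'
from h import *
Rb=bframe(PSI,60)
for fl in(1,-1):
  for d in(-15,0,15,30):
    R=tool(Rb,d,fl);p=tcp(O0,Rb,R,-.078)
    for s in(0,.1,.15):
        q=manip.inverse_kinematics(p-R[:,2]*s,R);print(fl,d,s,(p-R[:,2]*s).round(3),None if q is None else np.round(q,1))
for fl in(1,-1):
  for psi in(0,45,90,101):
    B=bframe(np.radians(psi),0);R=tool(B,0,fl)
    print("flat",fl,psi,[None if q is None else np.round(q,1) for q in(manip.inverse_kinematics(np.array(c),R) for c in([.38,-.05,.06],[.49,.13,.15],[.49,-.15,.15]))])
E
```

```text
1 -15 0 [ 0.383 -0.285  0.132] None
1 -15 0.1 [ 0.402 -0.38   0.158] None
1 -15 0.15 [ 0.411 -0.427  0.171] None
1 0 0 [ 0.383 -0.287  0.128] [ -51.5   53.7   23.5  116.8   23.3 -165.6]
1 0 0.1 [ 0.4   -0.372  0.178] None
1 0 0.15 [ 0.409 -0.414  0.203] None
1 15 0 [ 0.384 -0.29   0.124] [ -49.7   43.1   14.4  102.5   20.1 -158.6]
1 15 0.1 [ 0.398 -0.359  0.195] [ -52.4   47.6   34.5  118.7   18.3 -160.7]
1 15 0.15 [ 0.405 -0.394  0.23 ] [ -53.6   51.8   48.3  128.7   17.5 -161.7]
1 30 0 [ 0.385 -0.294  0.121] [ -47.    32.6    4.2   87.8   15.3 -151.8]
1 30 0.1 [ 0.394 -0.343  0.208] [ -49.3   34.3   20.4  102.8   14.2 -154. ]
1 30 0.15 [ 0.399 -0.367  0.251] [ -50.3   36.3   30.4  111.    13.7 -154.9]
-1 -15 0 [ 0.383 -0.285  0.132] None
-1 -15 0.1 [ 0.402 -0.38   0.158] None
-1 -15 0.15 [ 0.411 -0.427  0.171] None
-1 0 0 [ 0.383 -0.287  0.128] [-51.5  53.7  23.5 116.8  23.3  14.4]
-1 0 0.1 [ 0.4   -0.372  0.178] None
-1 0 0.15 [ 0.409 -0.414  0.203] None
-1 15 0 [ 0.384 -0.29   0.124] [-49.7  43.1  14.4 102.5  20.1  21.4]
-1 15 0.1 [ 0.398 -0.359  0.195] [-52.4  47.6  34.5 118.7  
[... 935 characters left out ...]
  -11.5,   63.7,    0. , -118. ])]
flat -1 0 [array([ -7.5,   8. , -35.8,  46.2,   0. , 172.5]), array([  14.9,   14.3,  -12.2,   63.5,    0. , -165.1]), array([-17. ,  14.8, -11.5,  63.7,   0. , 163. ])]
flat -1 45 [array([ -7.5,   8. , -35.8,  46.2,   0. , 127.5]), array([ 14.9,  14.3, -12.2,  63.5,   0. , 149.9]), array([-17. ,  14.8, -11.5,  63.7,   0. , 118. ])]
flat -1 90 [array([ -7.5,   8. , -35.8,  46.2,   0. ,  82.5]), array([ 14.9,  14.3, -12.2,  63.5,   0. , 104.9]), array([-17. ,  14.8, -11.5,  63.7,   0. ,  73. ])]
flat -1 101 [array([ -7.5,   8. , -35.8,  46.2,   0. ,  71.5]), array([ 14.9,  14.3, -12.2,  63.5,   0. ,  93.9]), array([-17. ,  14.8, -11.5,  63.7,   0. ,  62. ])]
```

Run:
```python
from h import *
Rb=bframe(PSI,60);R=tool(Rb,20,-1);p=tcp(O0,Rb,R,-.075)
pre=p-R[:,2]*.13
print(pre,manip.inverse_kinematics(pre,R),manip.inverse_kinematics(p+Rb[:,0]*.12,R))
manip.move_gripper(.07)
Rd=tool(bframe(np.radians(90),0),0,-1)
manip.move_ptp([.42,-.1,.40],Rd)
hi=pre-R[:,2]*0+np.array([0,-.0,.12])
print("hi",hi.round(3),manip.inverse_kinematics(hi,R))
manip.move_ptp([.43,-.33,.42],Rd) 
manip.move_ptp(pre,R)
manip.move_linear(p,.12)
print(manip.current_clock(),manip.current_force())
f=optics.grab_frame("scene");cv2.imwrite("pics/s1.png",cv2.resize(f["frame"][30:220,100:330,::-1],None,fx=3,fy=3))
```

```text
[ 0.40020868 -0.3714842   0.22510884] [-52.15609169  44.745205    36.72151293 118.87010463  16.69345973
  20.94029601] [-45.917477    30.36831477  10.5041039  105.33714131  20.36738781
  26.2594877 ]
hi [ 0.4   -0.371  0.345] None
5.8833 [-0.22366664 -1.03598593 -0.47204978]
```

View pics/s1.png

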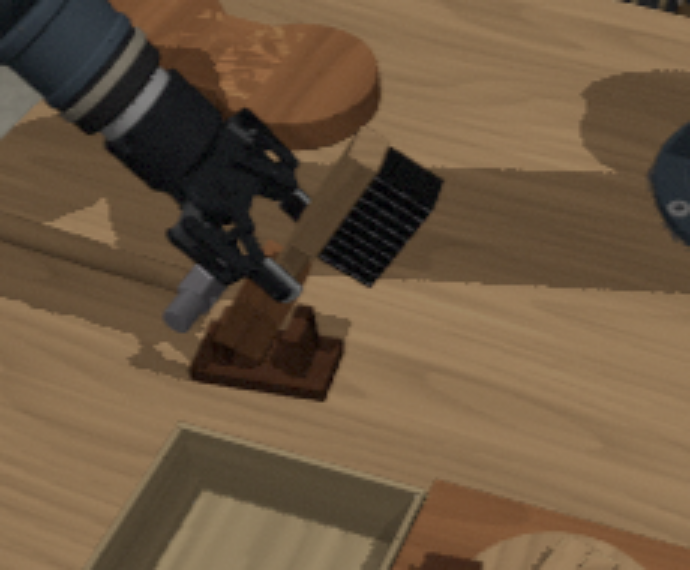

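The gripper straddles the exposed handle just above the socket, with a finger at (280,280). Now grip and pull.

Run:
```python
from h import *
Rb=bframe(PSI,60);p=np.array(manip.current_tool_pos())
manip.move_gripper(.0,100);print("gap",manip.current_finger_gap(),manip.current_force())
manip.move_linear(p+Rb[:,0]*.03,.06);print(manip.current_force())
manip.move_linear(p+Rb[:,0]*.115,.1);print(manip.current_finger_gap(),manip.current_force(),manip.current_clock())
B=bframe(np.radians(90),0);R=tool(B,20,-1);O=np.array([.37,.0,.06])
manip.move_ptp(tcp(O+[0,0,.12],B,R,-.075),R)
manip.move_linear(tcp(O-[0,0,.035],B,R,-.075),.15);print(manip.current_force(),manip.current_clock())
f=optics.grab_frame("scene");np.savez("s2.npz",**f);t=optics.grab_frame("top");np.savez("t2.npz",**t)
cv2.imwrite("pics/s2.png",cv2.resize(f["frame"][60:260,200:460,::-1],None,fx=3,fy=3))
```

```text
gap 0.020516348273054843 [-1.90357501 -4.31895386  3.8170627 ]
[-0.6345111   1.52767672 -2.1140377 ]
0.02068589215892716 [-0.88656213 -0.00815796 -2.58125652] 8.0833
[ 0.93488463 -0.18959313 -2.60231859] 10.3917
```

View pics/s2.png

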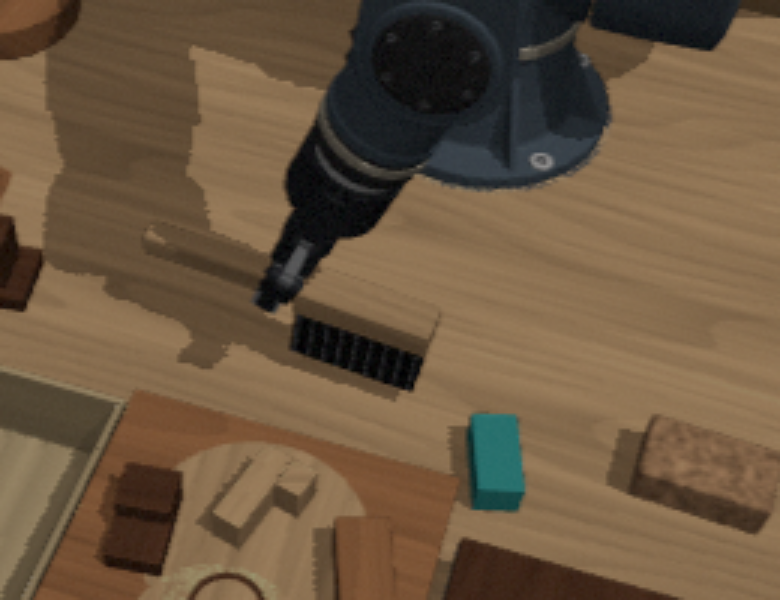

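The brush is held level over the bare bench, head at (365,310) in the crop, clear of the turquoise block. I'll check its tilt, lower it to contact and release.

```bash
cat >> h.py <<'E'
def backplane(f,c,zr,rad=.09):
    P=cloud(f).reshape(-1,3);m=(np.hypot(P[:,0]-c[0],P[:,1]-c[1])<rad)&(P[:,2]>zr[0])&(P[:,2]<zr[1])
    fr=f["frame"].reshape(-1,3).astype(int);m&=fr.sum(1)>130
    Q=P[m];
    for _ in range(4):
        A=np.c_[Q[:,:2]-c[:2],np.ones(len(Q))];k=np.linalg.lstsq(A,Q[:,2],rcond=None)[0];r=abs(Q[:,2]-A@k);Q=Q[r<max(.003,r.std()*1.5)]
    return k,len(Q),rect(Q)
def lower(zmin,F=4,step=.0015):
    f0=manip.current_force()[2]
    while True:
        p=np.array(manip.current_tool_pos());
        if p[2]<zmin: break
        manip.move_linear(p-[0,0,step],.03)
        if manip.current_force()[2]-f0>F: break
    print("lowered",manip.current_tool_pos(),manip.current_force()-0*f0)
E
python3 - <<'E'
from h import *
for n in("s2","t2"):
    f=dict(np.load(n+".npz"));print(n,backplane(f,np.array([.37,0.]),(.07,.12),.07))
p=np.array(manip.current_tool_pos())
manip.move_linear(p-[0,0,.017],.08)
lower(p[2]-.032,4)
print(manip.current_clock())
f=optics.grab_frame("scene");print(backplane(f,np.array([.37,0.]),(.055,.09),.07))
E
```

```text
s2 (array([-0.12866469, -0.04467803,  0.09328304]), 397, (array([374.8,  -0.6]), array([106.3,  36.3]), 89.3))
t2 (array([ 0.09678324, -0.05164312,  0.11505637]), 2, (array([335.8, -59.6]), array([11.7,  0. ]), 156.0))
lowered [ 0.37105249 -0.08177937  0.04232703] [-1.67281855 -2.97468719  8.96349994]
12.1
(array([-0.0781359 , -0.02649319,  0.07117715]), 417, (array([ 3.75e+02, -1.00e-01]), array([105.4,  37.1]), 88.8))
```

Run:
```python
from h import *
R=np.array(manip.current_eef_rot());p=np.array(manip.current_tool_pos())
manip.move_gripper(.06);manip.pause(.4);print(manip.current_finger_force(),manip.current_clock())
manip.move_linear(p-R[:,2]*.11,.15)
Rd=tool(bframe(np.radians(90),0),0,-1)
manip.move_ptp([.37,-.12,.25],Rd)
s=optics.grab_frame("scene");t=optics.grab_frame("top");np.savez("s3.npz",**s);np.savez("t3.npz",**t)
for f in(s,t):print(backplane(f,np.array([.37,0.]),(.06,.085),.075))
for f in(s,t):
    P=cloud(f).reshape(-1,3);m=(P[:,2]>.05)&(P[:,2]<.085)&(abs(P[:,0]-.37)<.06)&(P[:,1]<-.062)&(P[:,1]>-.22);print("handle",rect(P[m]),m.sum(),np.median(P[m],0))
cv2.imwrite("pics/s3.png",np.hstack([cv2.resize(s["frame"][60:260,230:430,::-1],(400,400)),cv2.resize(t["frame"][220:390,190:360,::-1],(400,400))]))
```

```text
0.0 13.0083
(array([-0.05125029,  0.00501375,  0.0700258 ]), 534, (array([373.2, -11.3]), array([ 37.8, 127.2]), 0.1))
(array([-0.01015084,  0.00076973,  0.06855968]), 607, (array([369.3, -10.3]), array([ 36. , 126.9]), 0.8))
handle (array([ 375.3, -124.9]), array([ 24.7, 125.7]), 0.3) 545 [ 0.3814117  -0.12343185  0.06717538]
handle (array([370.3, -72.5]), array([20.6, 19.4]), 7.5) 70 [ 0.37110279 -0.07088622  0.06666277]
```

View pics/s3.png

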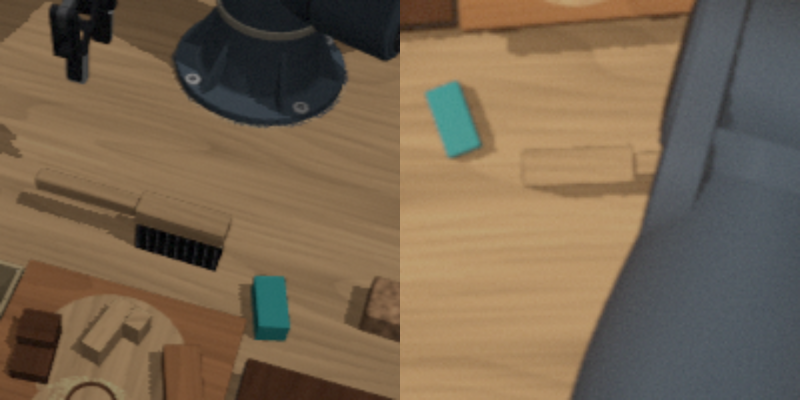

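The brush stands upright and released: head at (180,220) in the left half, back height 0.069. Now regrasp the handle, lift, and move behind the bar.

```bash
cat >> h.py <<'E'
YAW=np.radians(2.9);XG=-.115
def bpose(O,psi=YAW):
    B=bframe(psi,0);R=tool(B,0,1);return tcp(np.asarray(O,float),B,R,XG),R
E
python3 - <<'E'
from h import *
p,R=bpose([.371,-.002,0],np.radians(90))
manip.move_gripper(.06)
manip.move_ptp(p+[0,0,.1],R)
manip.move_linear(p,.15)
manip.move_gripper(0,110);print("gap",manip.current_finger_gap(),manip.current_tool_pos())
manip.move_linear(p+[0,0,.2],.2);manip.pause(.3);print(manip.current_finger_gap(),manip.current_force())
q,R=bpose([.598,.145,.2]);manip.move_ptp(q,R)
q,R=bpose([.598,.145,.099]);manip.move_linear(q,.12);print(manip.current_clock(),manip.current_force())
s=optics.grab_frame("scene")
print(backplane(s,np.array([.598,.145]),(.15,.19),.07))
cv2.imwrite("pics/s4.png",cv2.resize(s["frame"][150:330,180:420,::-1],None,fx=3,fy=3))
E
```

```text
gap 0.020278527100604713 [ 0.37146472 -0.11726987  0.03984813]
0.020487785755146093 [-0.54038431 -0.21686378 -1.72203034]
23.0583 [ 0.08855522  0.67642532 -2.1201219 ]
(array([0.00231427, 0.00154113, 0.16884798]), 1106, (array([592.3, 144.2]), array([127.3,  36. ]), 3.2))
```

View pics/s4.png

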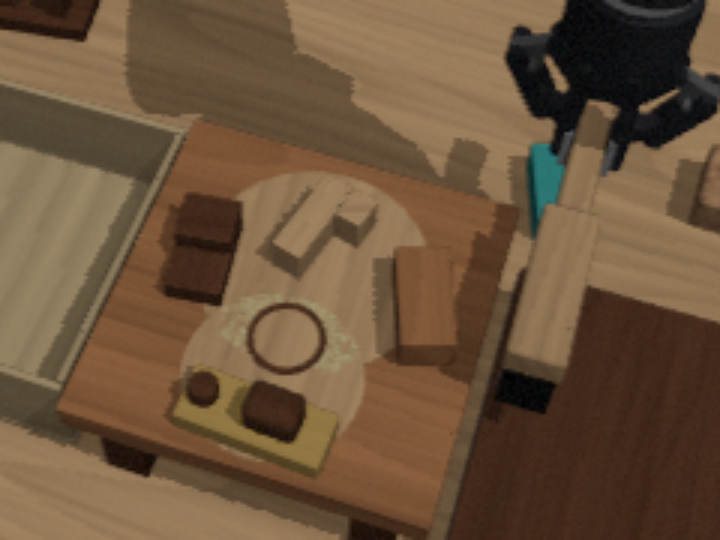

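The brush is level behind the bar at (540,290), back height 0.169 as commanded. Sweep halfway, then look.

Run:
```python
from h import *
q,R=bpose([.606,-.02,.0985]);manip.move_linear(q,.08);print(manip.current_clock(),manip.current_force())
s=optics.grab_frame("scene");np.savez("s5.npz",**s)
cv2.imwrite("pics/s5.png",cv2.resize(s["frame"][150:330,140:380,::-1],None,fx=3,fy=3))
```

```text
25.325 [-0.21636655 -0.05405415 -2.82606656]
```

View pics/s5.png

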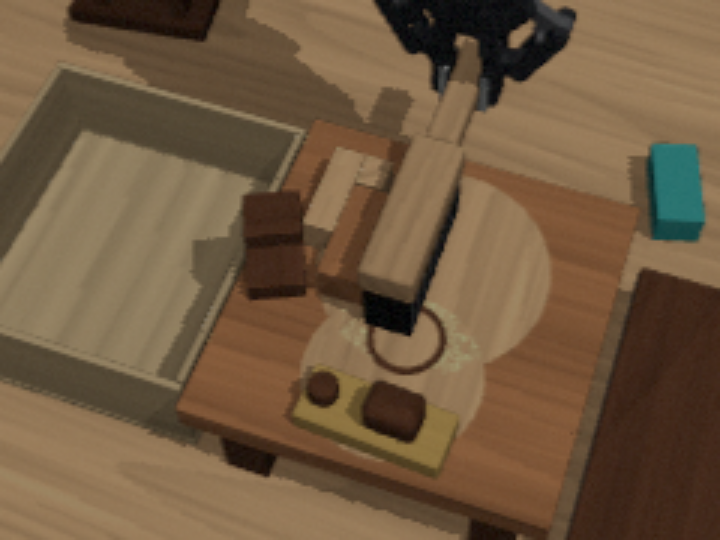

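All three pieces are lined up ahead of the brush: step at (275,245), L at (340,190), bar at (355,240). The plane at (370,415) is untouched. Continue off the edge.

Run:
```python
from h import *
q,R=bpose([.604,-.165,.0985]);manip.move_linear(q,.07);print(manip.current_clock(),manip.current_force())
manip.pause(.3)
s=optics.grab_frame("scene");np.savez("s6.npz",**s)
cv2.imwrite("pics/s6.png",cv2.resize(s["frame"][150:330,100:340,::-1],None,fx=3,fy=3))
```

```text
27.6 [ 0.16186182 -0.45934929 -2.65111663]
```

View pics/s6.png

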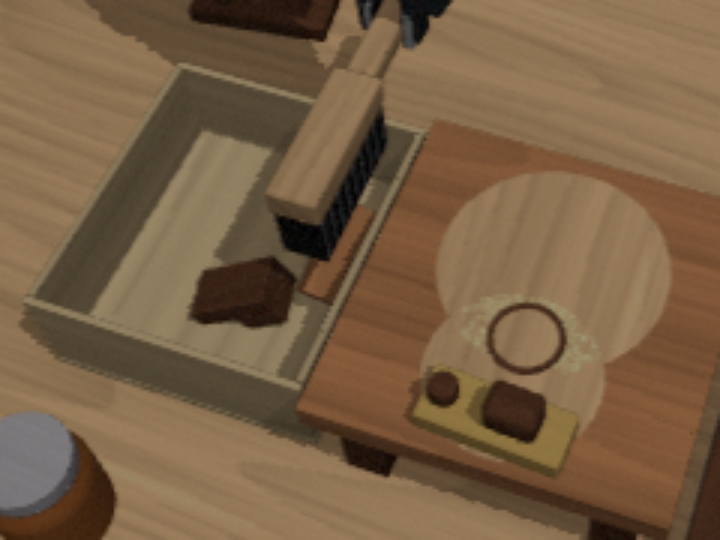

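The board is cleared: the step at (240,290) and the bar at (340,255) are in the bin, and the L is hidden under the brush. Lift, place the brush on the board, release, and check.

Run:
```python
from h import *
q,R=bpose([.604,-.165,.15]);manip.move_linear(q,.15)
q,R=bpose([.595,.01,.15]);manip.move_linear(q,.15)
q,R=bpose([.595,.01,.0985]);manip.move_linear(q,.08)
lower(q[2]-.009,3,.001)
manip.move_gripper(.055);manip.pause(.2)
p=np.array(manip.current_tool_pos());manip.move_linear(p+[0,0,.12],.15)
manip.move_ptp([.35,.0,.3],R);manip.pause(.3);print(manip.current_clock())
s=optics.grab_frame("scene");t=optics.grab_frame("top")
for f in(s,t):
    print(backplane(f,np.array([.595,.01]),(.15,.18),.08))
    P=cloud(f);z=P[...,2]
    m=(z>.104)&(z<.16)&(abs(P[...,0]-.72)<.035)&(abs(P[...,1])<.08);print("plane",rect(P[m]))
    m=(z>.014)&(z<.08)&(abs(P[...,0]-.63)<.095)&(P[...,1]<-.14)&(P[...,1]>-.31)
    n,L,st,ce=cv2.connectedComponentsWithStats(m.astype(np.uint8))
    for i in range(1,n):
        if st[i,4]>60:print(" bin",ce[i].round(),rect(P[L==i]),np.percentile(z[L==i],98).round(3))
cv2.imwrite("pics/e.png",np.hstack([cv2.resize(s["frame"][160:320,100:340,::-1],(450,300)),cv2.resize(t["frame"][110:250,190:410,::-1],(350,300))]))
```

```text
lowered [0.48090611 0.00412191 0.13500073] [-2.00024969 -0.04214728  4.84194718]
34.0333
(array([ 0.00740148, -0.00792615,  0.16520893]), 1020, (array([584.3,   9.1]), array([137.7,  36. ]), 3.4))
plane (array([723.3,   1.9]), array([94.7, 39. ]), 89.5)
 bin [181. 188.] (array([ 535.9, -276.4]), array([ 4.2, 66.6]), 3.4) 0.078
 bin [197. 235.] (array([ 624.2, -196.8]), array([ 99.3, 158. ]), 75.2) 0.066
(array([0.01339189, 0.00063793, 0.16342985]), 681, (array([582.4,   9.8]), array([133.7,  35.8]), 3.2))
plane (array([719. ,   1.9]), array([94.1, 39.3]), 89.3)
 bin [340. 186.] (array([ 611.2, -201.5]), array([134.6, 128.4]), 13.0) 0.066
```

View pics/e.png

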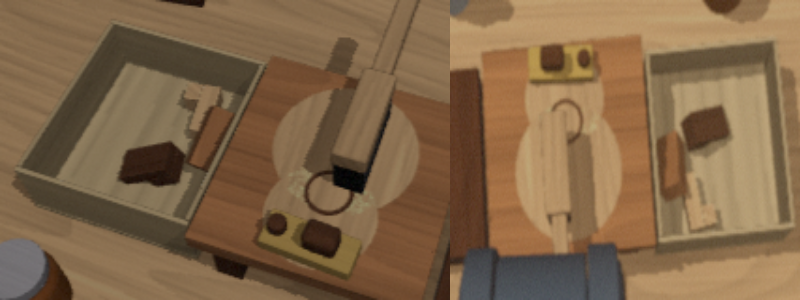

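All three offcuts are in the bin, with their tops no higher than 0.066. The brush stands level on the board with its back at 0.165, and the plane hasn't moved.

```bash
python3 -c "
from cell import manip
print(manip.hand_in())"
```

```text
the job is handed in; nothing more can be done
None
```

I handed the job in at about 34 s (limit 67 s): the last pictures show all three offcuts in the bin, the brush standing released on its bristles on the cleared board, and the plane unmoved; the hand-in returned no verdict.

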